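Balance the plaster model with brass weights

TASK

The plaster arch model lying on the two-pan balance weighs 150 g. Of the three brass weights on the worktop (50, 100 and 200 g, the heavier the larger), stand the right ones on the empty pan, well within its rim, so that the beam comes level and the red pointer rests at the middle mark. Let go of everything at the end.

Things in the scene. Friction and masses are not known exactly. Their poses are not given: they have to be found in the camera images.
- weight_50: Smallest of three upright brass weights: 50 g, round body 20 mm across, 22 mm high, with a grip knob on top (11 mm across), 32 mm high in all. Origin at the centre of its underside, z up. Grip the body. The weights start upright on the worktop in a loose row along y before the robot, in any order, centres at least 65 mm apart.
- weight_100: Middle one of the brass weights: 100 g, body 25 mm across, 28 mm high, knob 14 mm across, 40 mm high in all. Origin at the centre of its underside, z up. (The third weight, 200 g, is the largest: body 32 mm across, 34 mm high, 48 mm in all.)
- empty_pan (a point): Centre of the upper face of the empty (left) pan: flat, round, clear radius 50 mm, rim 4.5 mm high. z up, y along the beam away from the other pan, x across it, away from the robot. Pans stay horizontal; where a load stands on a pan does not matter. Face 97 mm above the worktop at start, 85 level, 73 fully down; it yields under load. The model's pan (model 57x68x28 mm) is centred 200 mm along -y.
- beam (a joint): Tilt of the balance's beam in rad: 0 at the start (plaster model's pan fully down, empty pan fully up), 0.12 when level (red pointer at the middle mark of the white scale), 0.24 with the empty pan fully down. A difference of more than 25 g between the pans tilts it right to its stop; equal loads level it, and it settles within about 2 s.
Mind the look-alikes: they are no part of the job. What is shaped like the weight_100 but black or blue is not meant.

How it is judged:
By the outcome, as a careful person would: the job done as asked, in the order asked, and still so for the second after the job is handed in, with the robot touching nothing.
It also fails if it takes over 67 s, if anything falls off the work surface, if the arm or the gripper's body presses on something with over 40 N, if the wrist force passes 120 N, or if a joint passes its speed limit or range.

ROBOT

A 6-joint arm with a two-finger parallel gripper is mounted at the origin on a cart in front of the work surface, level with it; the furniture and walls round the work are solid. World frame = base frame: x ahead of the robot, y to its left, z up, the work surface at z = 0. Lengths are in m, angles in rad, forces in N, time in s.
With the tool pointing down it reaches from about 0.275 to 0.725 m from the base axis. Payload 15.9 kg.
Tool frame: the origin (TCP) lies at the very end of the fingers, on their centre line; the grasp point (between the pads) lies 19 mm behind it; y points along the fingers, z is the direction in which the jaws open and shut, and the axes are right-handed (so a half turn about y gives the same grasp; the last joint's range is limited). The gripper opens to 85 mm and grips with 20 to 120 N. Pads are 22 mm wide; open, the fingers measure 114 mm over their backs; the gripper's body (76 mm by 85 mm) begins 54 mm behind the grasp point. The pads swing forward as they close: fully open they stand 13 mm farther back than shut.
Start: joints at [0, 0.213, -0.034, 1.323, 0, 1.571], TCP at [0.5, -0, 0.203] pointing down, gripper open.
Joint ranges: [-2.98, 2.98], [-0.74, 1.72], [-1.14, 1.35], [-2.1, 2.04], [-1.57, 1.44], [-3.14, 3.14]. Speed limits (rad/s): [1.89, 1.89, 2.39, 2.57, 3.14, 3.14].

INTERFACE

Orientations are given as a 3x3 rotation matrix whose columns are the frame's x, y, z axes.
In Python, from workcell import bot gives the robot as it stands.
- The arm moves only by the shell command python3 -m inch 'ROWS' [FORCE]. ROWS is a JSON object of lists of equal length, an entry for each row: "offset": the shift along the tool's x, y, z in mm, a list of three; "spin": the turn about the tool's y in rad; "claw": the gripper command: -1 is fully open, 1 is shut, values between are in proportion. In form: {"offset": [[dx, dy, dz], ...], "spin": [spin, ...], "claw": [claw, ...]}. A call has 1 to 10 rows; each row is the pose to reach, as a shift and turn from the pose measured when the call began, along the tool's axes at that moment; what a row does not reach only later rows make up. A row lasts 1/12 s, in which the tool goes at most 41.7 mm and 7.16 degrees, less where a joint would pass 70% of its speed; a pose out of reach is approached as far as the arm can. A call with a gripper value outside its range is refused whole. The fingers move at their own pace and stop on an object; FORCE is the grip in N (left out, the last holds). Time passes only in rows, so rows that repeat a pose let the fingers close. It gives the time, the measured TCP pose, the force and the opening at its end, in the units of the state.
- bot.state(): the state, without advancing time (a new reading comes with each control period).
- bot.grab_frame(name): name is "scene" or "side" or "wrist"; returns a dict with "img" (400x640x3 uint8, red, green, blue), "fx", "fy", "cx", "cy" (pixels), "R" (3x3) and "t" (3): a world point X has camera coordinates R X + t; the wrist camera has in their place "mount" (4x4, takes a point from camera to tool coordinates, whose origin is the TCP and whose axes are the tool frame's). Camera axes: x right, y down, z forward; pixel columns grow to the right and rows downward; lengths in m; the calibration is good to about 2 mm. A picture is of the moment at which its call begins: read the wrist's pose just before it. There is no depth.
- bot.finish_job(): hands the job in, once; it reports no verdict.
The state is a dict: "time_s": time; "qpos": joint angles; "joint_vel": joint speeds; "effort": joint torques, N m; "tool_pos": TCP position; "tool_rot": TCP orientation; "force": force on the tool from outside, world axes, zero at the start; "torque": the same for the moment, N m; "grip_width": opening from 0.0 (shut) to 1.0 (fully open).
Only numpy, scipy, OpenCV 4.12 (cv2) and the standard library are available. Lean on these libraries where they do the work, as an engineer would, in place of code of your own. Each camera call takes 0.05 s, during which the arm holds its last target.

## Working session

There is one attempt and no reset: what is moved stays moved. The work goes in short steps, Python scripts to look and compute and a shell command to move; the robot and the scene stay as the last step left them, time stands still between calls to the robot, and variables do not carry over. Pictures are saved under pics/ and viewed, and the job is handed in when it is done.

```bash
mkdir -p pics; python3 - <<'E'
from workcell import bot
import cv2,numpy as np,json
s=bot.state();print(s['time_s'],s['tool_pos'],np.round(s['tool_rot'],3).tolist(),s['grip_width'])
for n in ['scene','side','wrist']:
    f=bot.grab_frame(n);cv2.imwrite(f'pics/{n}0.png',f['img'][:,:,::-1])
    print(n,{k:np.round(v,4).tolist() for k,v in f.items() if k!='img'})
E
```

```text
0.0 [4.99637941e-01 2.92675999e-05 2.02661268e-01] [[0.0, -0.001, 1.0], [-1.0, 0.0, 0.0], [-0.0, -1.0, -0.001]] 0.9992718414567858
scene {'fx': 488.605, 'fy': 488.605, 'cx': 314.0725, 'cy': 192.588, 'R': [[0.6304, -0.7761, -0.017], [-0.5118, -0.399, -0.7608], [0.5837, 0.4883, -0.6487]], 't': [-0.4586, 0.3144, 0.733]}
side {'fx': 378.1441, 'fy': 378.1441, 'cx': 320.8664, 'cy': 201.4714, 'R': [[-0.9748, -0.2218, 0.0225], [-0.1378, 0.5204, -0.8427], [0.1752, -0.8246, -0.5378]], 't': [0.5234, 0.2138, 0.6771]}
wrist {'fx': 298.5039, 'fy': 298.5039, 'cx': 320.0309, 'cy': 201.5401, 'mount': [[0.0003, 0.9508, 0.3099, -0.0808], [-0.0004, -0.3099, 0.9508, -0.1708], [1.0, -0.0004, 0.0003, -0.0], [0.0, 0.0, 0.0, 1.0]]}
```

View pics/scene0.png

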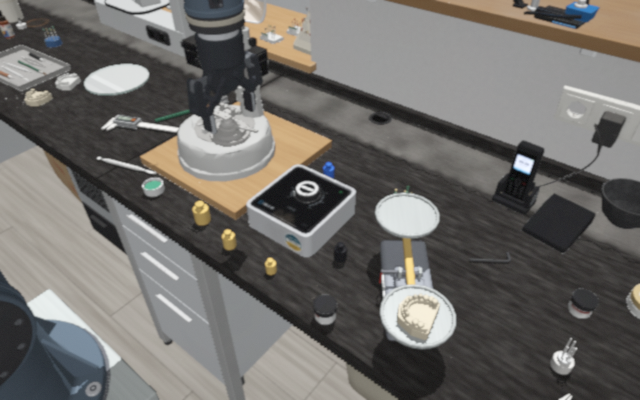

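View pics/side0.png

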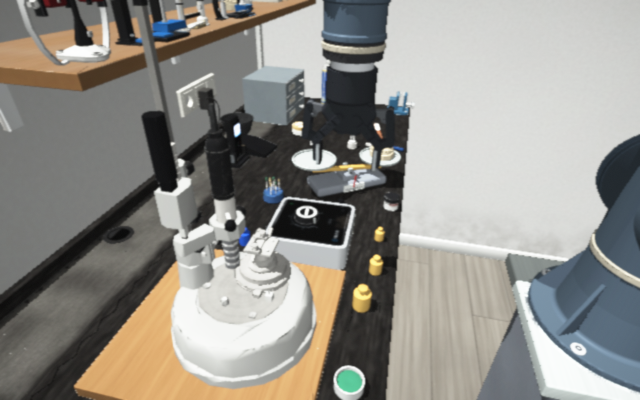

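View pics/wrist0.png

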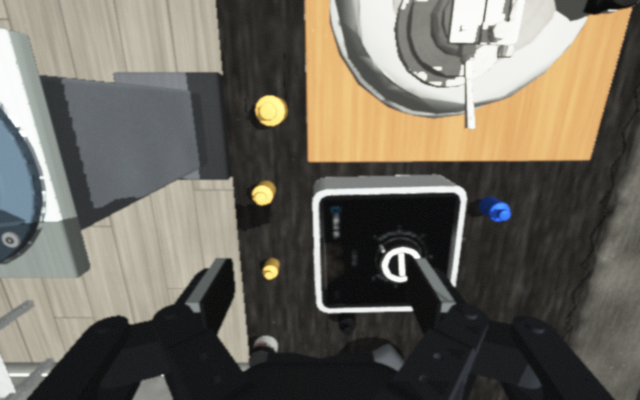

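```bash
cat > h.py <<'E'
from workcell import bot
import cv2,numpy as np
def cam(n):
    s=bot.state();f=bot.grab_frame(n)
    K=np.array([[f['fx'],0,f['cx']],[0,f['fy'],f['cy']],[0,0,1]])
    if n=='wrist':
        M=np.array(f['mount']);Rt=np.array(s['tool_rot']);o=Rt@M[:3,3]+s['tool_pos'];Rc=Rt@M[:3,:3]
    else:
        R=np.array(f['R']);Rc=R.T;o=-R.T@np.array(f['t'])
    return f['img'],K,Rc,o
def ray(c,u,v): 
    d=c[2]@np.linalg.inv(c[1])@np.array([u,v,1.]);return c[3],d/np.linalg.norm(d)
def onz(c,u,v,z):
    o,d=ray(c,u,v);return o+d*(z-o[2])/d[2]
def proj(c,X):
    p=c[1]@c[2].T@(np.array(X)-c[3]);return p[:2]/p[2]
def tri(rs):
    A=0;b=0
    for o,d in rs:
        P=np.eye(3)-np.outer(d,d);A=A+P;b=b+P@o
    return np.linalg.solve(A,b)
def blobs(img,lo,hi,amin=30):
    h=cv2.cvtColor(img,cv2.COLOR_RGB2HSV);m=cv2.inRange(h,np.array(lo),np.array(hi))
    n,l,st,ce=cv2.connectedComponentsWithStats(m)
    return [(ce[i].round(1).tolist(),st[i].tolist()) for i in range(1,n) if st[i][4]>=amin],l
E
python3 - <<'E'
from h import *
C={}
for n in ['scene','side','wrist']:
    c=cam(n);C[n]=c
    b,_=blobs(c[0],(18,130,90),(32,255,255));print(n)
    for x in b: print(x, onz(c,*x[0],.016).round(4).tolist())
c=C['scene']
for uv in [(408,215),(418,318)]: print(onz(c,*uv,.097 if uv[1]<300 else .073))
for n in ['scene','side']:
  im=C[n][0]; 
  cr=im[170:350,360:470] if n=='scene' else im[130:220,270:420]
  cv2.imwrite(f'pics/{n}z.png',cv2.resize(cr,None,fx=3.2 if n=='scene' else 5,fy=3.2 if n=='scene' else 5,interpolation=cv2.INTER_CUBIC)[:,:,::-1])
E
```

```text
scene
side
([335.8, 168.4], [324, 165, 23, 7, 57]) [0.5869, -0.4168, 0.016]
([361.7, 165.8], [352, 164, 19, 5, 47]) [0.515, -0.4538, 0.016]
([379.2, 235.1], [375, 226, 10, 16, 91]) [0.4317, -0.1256, 0.016]
([376.0, 267.3], [369, 255, 15, 21, 159]) [0.4279, -0.0179, 0.016]
([361.7, 300.6], [352, 284, 20, 29, 312]) [0.4441, 0.0768, 0.016]
wrist
([268.9, 111.8], [254, 95, 34, 32, 293]) [0.4411, 0.0726, 0.016]
([263.7, 191.2], [251, 181, 25, 25, 233]) [0.4296, -0.0222, 0.016]
([270.2, 267.4], [262, 258, 17, 22, 188]) [0.4321, -0.1298, 0.016]
[ 0.62716068 -0.30359626  0.097     ]
[ 0.46068992 -0.42331138  0.073     ]
```

View pics/scenez.png

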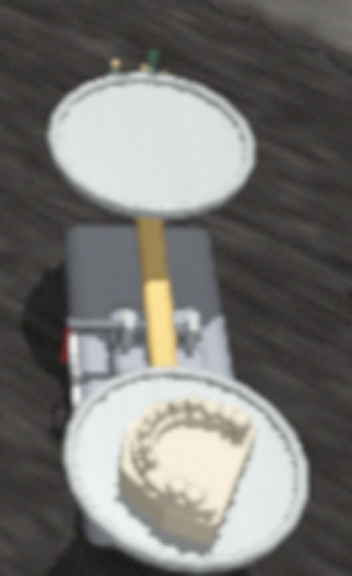

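View pics/sidez.png

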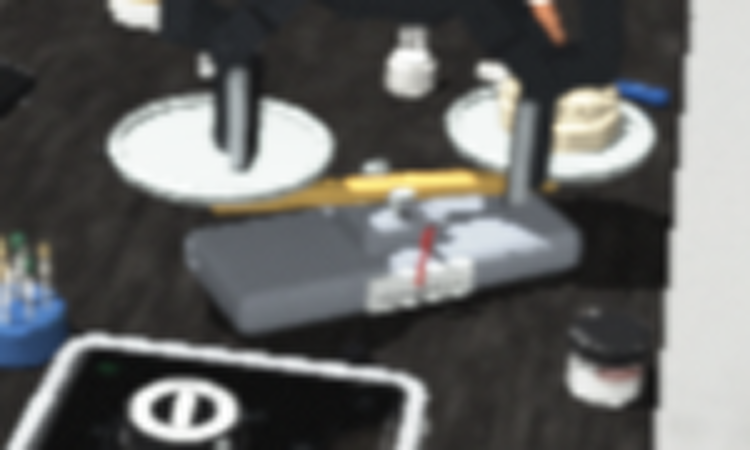

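```bash
python3 - <<'E'
from h import *
C={n:cam(n) for n in ['scene','side','wrist']}
b,_=blobs(C['scene'][0],(15,90,70),(35,255,255),25)
for x in b: print(x)
m={n:sorted([x for x in blobs(C[n][0],(15,90,70),(35,255,255),60)[0] if x[1][2]<45]
   ,key=lambda x:x[1][4]) for n in C}
for n in ['side','wrist']:
  for x in m[n]: print(n,x,onz(C[n],*x[0],.016).round(4).tolist())
print('box',[onz(C['scene'],u,v,0).round(3).tolist() for u,v in [(251,225),(304,250),(355,208),(340,262),(325,322)]])
print('boxtop wrist',[onz(C['wrist'],u,v,.06).round(3).tolist() for u,v in [(313,190),(318,312),(466,186)]])
print('pan',onz(C['scene'],407.2,215.6,.1).round(4),onz(C['side'],314.2,159.4,.1).round(4), tri([ray(C['scene'],407.2,215.6),ray(C['side'],314.2,159.4)]).round(4))
E
```

```text
([534.2, 28.4], [389, 0, 251, 61, 3075])
([281.6, 38.2], [244, 5, 71, 68, 1777])
([238.6, 169.5], [140, 112, 192, 114, 5667])
([228.5, 239.3], [221, 228, 15, 23, 269])
([408.4, 261.2], [402, 239, 13, 45, 350])
([293.1, 246.0], [287, 242, 13, 8, 41])
([270.4, 266.0], [264, 257, 13, 19, 190])
([635.7, 301.8], [632, 296, 8, 12, 30])
side ([218.2, 252.3], [214, 249, 10, 8, 61]) [0.7522, 0.0174, 0.016]
side ([171.4, 14.2], [166, 10, 11, 8, 65]) [2.9315, -3.4081, 0.016]
side ([135.2, 26.7], [131, 18, 9, 19, 86]) [2.7464, -2.5357, 0.016]
side ([378.9, 233.8], [374, 226, 12, 16, 145]) [0.4328, -0.1303, 0.016]
side ([96.1, 33.4], [86, 25, 16, 19, 181]) [2.8068, -2.1389, 0.016]
side ([375.3, 264.9], [368, 254, 16, 22, 271]) [0.43, -0.0246, 0.016]
side ([58.1, 40.2], [40, 30, 35, 25, 493]) [2.8468, -1.8122, 0.016]
side ([361.3, 298.0], [352, 283, 21, 30, 499]) [0.4457, 0.0708, 0.016]
wrist ([270.5, 268.5], [261, 257, 19, 24, 332]) [0.4326, -0.1316, 0.016]
wrist ([263.3, 192.7], [251, 180, 25, 26, 502]) [0.4291, -0.0242, 0.016]
wrist ([270.2, 110.2], [254, 94, 34, 33, 854]) [0.4429, 0.0743, 0.016]
box [[0.497, -0.018, 0.0], [0.511, -0.15, 0.0], [0.673, -0.158, 0.0], [0.53, -0.224, 0.0], [0.406, -0.285, 0.0]]
boxtop wrist [[0.492, -0.008, 0.06], [0.497, -0.168, 0.06], [0.659, -0.004, 0.06]]
pan [ 0.6219 -0.3047  0.1   ] [ 0.6232 -0.2918  0.1   ] [ 0.6261 -0.3024  0.095 ]
```

```bash
python3 -m inch '{"offset":[[24,30,-70],[24,60,-70],[24,90,-70],[24,120,-70],[24,120,-70],[24,120,-70]],"spin":[0,0,0,0,0,0],"claw":[-0.1,-0.1,-0.1,-0.1,-0.1,-0.1]}' 30
python3 - <<'E'
from h import *
c=cam('wrist');s=bot.state();print(s['tool_pos'],s['grip_width'])
cv2.imwrite('pics/w1.png',c[0][:,:,::-1])
b,_=blobs(c[0],(15,90,70),(35,255,255),60)
for x in b: print(x,onz(c,*x[0],.02).round(4).tolist())
d=cam('scene');cv2.imwrite('pics/s1.png',d[0][150:330,150:390][:,:,::-1])
b,_=blobs(d[0],(15,90,70),(35,255,255),60)
for x in b: print(x,onz(d,*x[0],.016).round(4).tolist())
E
```

```text
time_s: 0.95
tool_pos: [0.4292, -0.024, 0.0831]
tool_rot: [[-0.0, -0.002, 1.0], [-1.0, 0.0, -0.0], [-0.0, -1.0, -0.002]]
force: [0.3, -1.0, 1.3]
grip_width: 0.546
[ 0.43065903 -0.02397504  0.08441607] 0.5499255093512774
([492.9, 97.7], [387, 0, 253, 161, 27656]) [0.557, 0.0615, 0.02]
([336.2, 80.9], [318, 51, 50, 53, 837]) [0.4409, 0.0731, 0.02]
([318.6, 203.8], [304, 186, 33, 40, 611]) [0.4279, -0.0213, 0.02]
([322.6, 310.4], [312, 295, 23, 36, 530]) [0.4315, -0.1264, 0.02]
([532.7, 28.3], [390, 0, 250, 61, 2992]) [1.8124, -0.1137, 0.016]
([281.7, 38.7], [246, 5, 69, 68, 1684]) [1.2128, 0.5384, 0.016]
([272.3, 164.0], [212, 112, 120, 107, 3456]) [0.6637, 0.0741, 0.016]
([164.4, 160.5], [140, 137, 46, 51, 1060]) [0.5159, 0.2872, 0.016]
([200.7, 213.3], [192, 200, 19, 26, 356]) [0.4464, 0.0764, 0.016]
([228.5, 239.3], [221, 228, 15, 23, 268]) [0.4302, -0.0249, 0.016]
([408.4, 261.1], [402, 239, 13, 45, 347]) [0.5992, -0.3312, 0.016]
([270.4, 266.1], [264, 257, 13, 19, 191]) [0.4306, -0.137, 0.016]
```

View pics/w1.png

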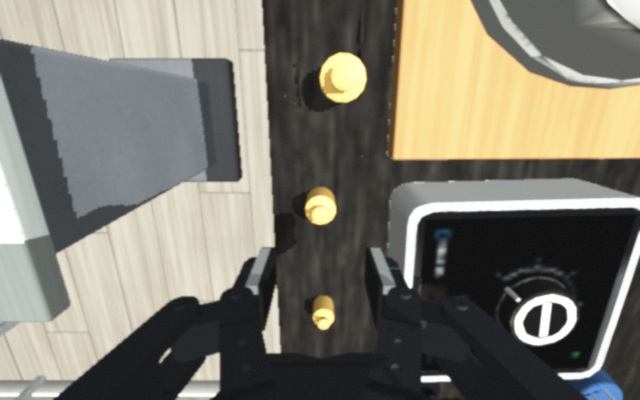

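The wrist view shows weight_100 at (319,205), on the jaws' centre line. The 50 g is at (323,310) and the 200 g at (343,78). I'll descend and grip.

```bash
python3 -m inch '{"offset":[[0,30,-1],[0,60,-1],[0,80,-1],[0,80,-1],[0,80,-1],[0,80,-1],[0,80,-1],[0,80,-1],[0,80,-1]],"spin":[0,0,0,0,0,0,0,0,0],"claw":[-0.1,-0.1,-0.1,-0.1,1,1,1,1,1]}' 30; python3 -m inch '{"offset":[[0,0,0],[0,0,0]],"spin":[0,0],"claw":[1,1]}' 30
```

```text
time_s: 1.8
tool_pos: [0.4322, -0.0241, 0.0066]
tool_rot: [[0.0, 0.005, 1.0], [-1.0, -0.0, 0.0], [0.0, -1.0, 0.005]]
force: [-1.0, 0.2, 10.9]
grip_width: 0.128
time_s: 1.97
tool_pos: [0.4331, -0.0241, 0.0077]
tool_rot: [[0.0, 0.007, 1.0], [-1.0, -0.0, 0.0], [0.0, -1.0, 0.007]]
force: [-0.2, -0.3, -1.6]
grip_width: 0.123
```

```bash
python3 - <<'E'
from h import *
s=bot.state();print(s['tool_pos'],s['grip_width'],s['force'])
a=cam('wrist')[0][:,:,::-1];b=cam('scene')[0][170:330,150:350][:,:,::-1];c=cam('side')[0][200:330,320:440][:,:,::-1]
cv2.imwrite('pics/w2.png',a);cv2.imwrite('pics/s2.png',np.hstack([cv2.resize(b,(500,400)),cv2.resize(c,(300,400))]))
E
```

```text
[ 0.43310666 -0.0241136   0.00768372] 0.12319968543885924 [-0.18894935 -0.30756597 -1.62808595]
```

View pics/w2.png

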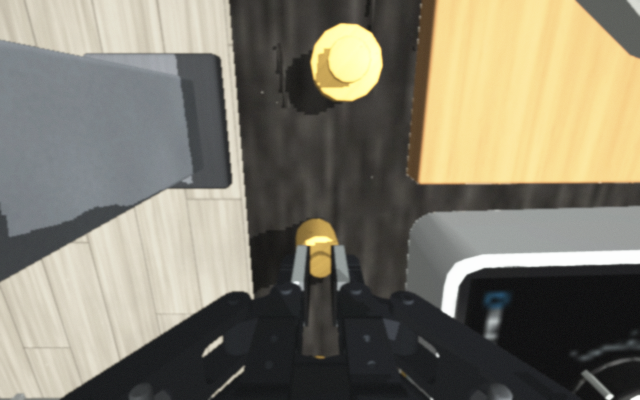

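View pics/s2.png

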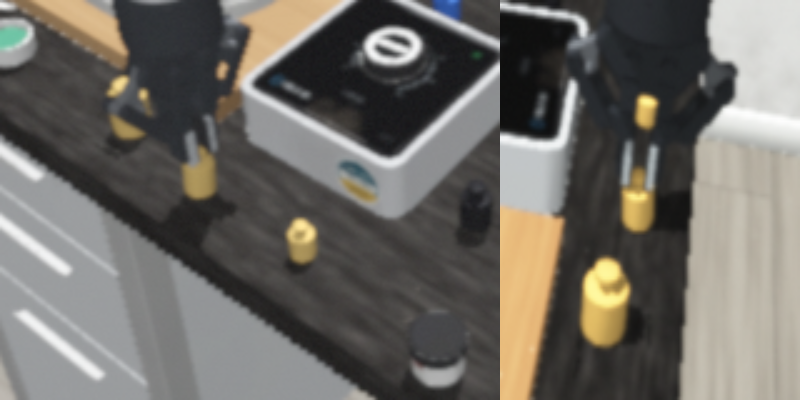

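```bash
python3 - <<'E'
from h import *
s=bot.state();p=np.array(s['tool_pos']);print(p,s['grip_width'],s['qpos'])
for n in ['scene','side']:
    c=cam(n);im=c[0][:,:,::-1].copy()
    b,_=blobs(c[0],(15,90,70),(35,255,255),40);
    for x in b:
        if abs(x[0][0]-(229 if n=='scene' else 376))<15: print(n,x)
    print(n,'tcp',proj(c,p),'z28',proj(c,[.43,-.024,.028]),'z0',proj(c,[.43,-.024,0]))
    u,v=proj(c,p).round().astype(int)
    k=im[v-50:v+30,u-40:u+40];k=cv2.resize(k,(400,400),interpolation=cv2.INTER_CUBIC);cv2.circle(k,(202,252),3,(0,0,255),-1)
    cv2.imwrite(f'pics/k_{n}.png',k)
cv2.imwrite('pics/k.png',np.hstack([cv2.imread('pics/k_scene.png'),cv2.imread('pics/k_side.png')]))
E
```

```text
[ 0.43234595 -0.02405357  0.00694189] 0.12142502982472857 [-5.55911364e-02  2.14228474e-01 -5.61704035e-01  7.89326615e-01
  1.69081909e-05  1.51502025e+00]
scene ([229.8, 240.8], [223, 229, 14, 21, 196])
scene tcp [229.60190986 241.69680259] z28 [227.3117519 234.8683373] z0 [229.17168099 244.78396005]
side ([378.0, 235.9], [374, 231, 10, 11, 95])
side ([374.5, 266.0], [368, 254, 14, 22, 225])
side ([361.3, 297.9], [352, 283, 21, 30, 501])
side tcp [373.68472211 268.25340147] z28 [375.87952615 260.60482645] z0 [374.49800164 271.00666687]
```

View pics/k.png

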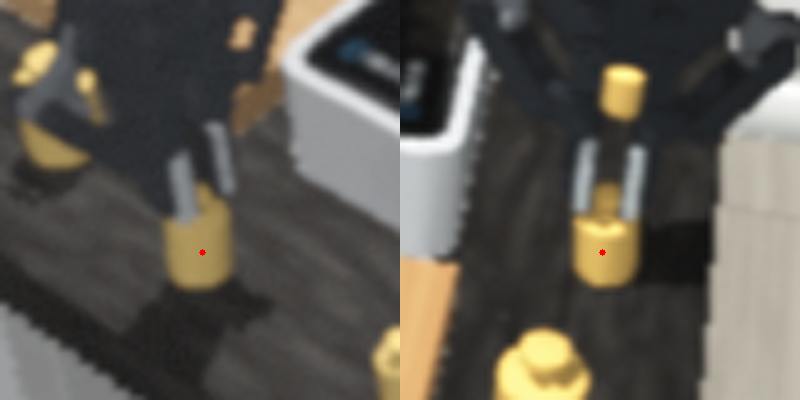

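The views show the pads on the knob: their tips sit on the body's shoulder, about 20 mm above the reported TCP. I'll open and go carefully lower to grip the body.

```bash
python3 -m inch '{"offset":[[0,0,-2],[0,0,-2],[0,0,-2],[0,0,-2],[0,3,-2],[0,6,-2],[0,6,-2]],"spin":[0,0,0,0,0,0,0],"claw":[-0.1,-0.1,-0.1,-0.1,-0.1,-0.1,-0.1]}' 30
python3 - <<'E'
from h import *
s=bot.state();p=np.array(s['tool_pos']);print(p,s['grip_width'],s['force'])
L=[]
for n in ['scene','side']:
    c=cam(n);im=c[0][:,:,::-1].copy()
    u,v=proj(c,p).round().astype(int)
    k=im[v-50:v+30,u-40:u+40];k=cv2.resize(k,(400,400),interpolation=cv2.INTER_CUBIC);cv2.circle(k,(202,252),3,(0,0,255),-1);L.append(k)
cv2.imwrite('pics/k2.png',np.hstack(L))
E
```

```text
time_s: 2.8
tool_pos: [0.43, -0.024, 0.0002]
tool_rot: [[0.0, 0.005, 1.0], [-1.0, -0.0, 0.0], [0.0, -1.0, 0.005]]
force: [0.1, -0.1, 0.2]
grip_width: 0.548
[ 4.29957048e-01 -2.40355227e-02  1.53362718e-04] 0.547556798440705 [ 0.05234612 -0.0862828   0.21801636]
```

View pics/k2.png

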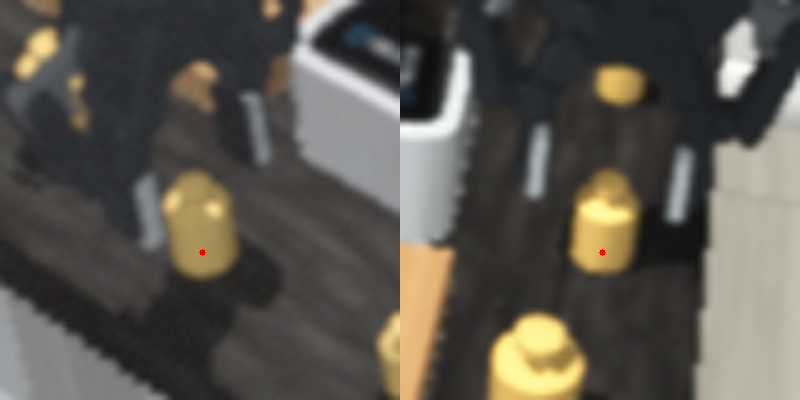

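```bash
python3 -m inch '{"offset":[[0,4,0],[0,8,0],[0,11,0],[0,11,0]],"spin":[0,0,0,0],"claw":[-0.1,-0.1,-0.1,-0.1]}' 30
python3 - <<'E'
from h import *
s=bot.state();p=np.array(s['tool_pos']);print(p,s['grip_width'],s['force'])
L=[]
for n in ['scene','side']:
    c=cam(n);im=c[0][:,:,::-1].copy()
    u,v=proj(c,p).round().astype(int)
    k=im[v-50:v+30,u-40:u+40];k=cv2.resize(k,(400,400),interpolation=cv2.INTER_CUBIC);cv2.circle(k,(202,252),3,(0,0,255),-1);L.append(k)
cv2.imwrite('pics/k3.png',np.hstack(L))
E
```

```text
time_s: 3.23
tool_pos: [0.4297, -0.024, -0.0112]
tool_rot: [[0.0, 0.004, 1.0], [-1.0, -0.0, 0.0], [0.0, -1.0, 0.004]]
force: [-0.1, -0.2, -0.6]
grip_width: 0.551
[ 0.42969998 -0.02403307 -0.01115081] 0.5509033084289913 [-0.11420058 -0.24155464 -0.62671124]
```

View pics/k3.png

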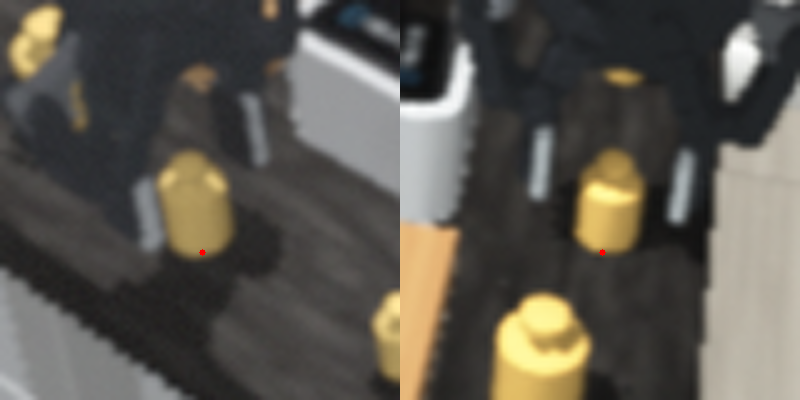

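```bash
python3 -m inch '{"offset":[[0,2,0],[0,2,0],[0,2,0],[0,2,0],[0,2,0],[0,2,0]],"spin":[0,0,0,0,0,0],"claw":[1,1,1,1,1,1]}' 40;python3 -m inch '{"offset":[[0,-20,0],[0,-40,0],[0,-40,0]],"spin":[0,0,0],"claw":[1,1,1]}' 40
python3 - <<'E'
from h import *
s=bot.state();p=np.array(s['tool_pos']);print(p,s['grip_width'],s['force'])
L=[]
for n in ['scene','side']:
    c=cam(n);im=c[0][:,:,::-1].copy()
    u,v=proj(c,p).round().astype(int)
    k=im[v-50:v+30,u-40:u+40];k=cv2.resize(k,(400,400),interpolation=cv2.INTER_CUBIC);cv2.circle(k,(202,252),3,(0,0,255),-1);L.append(k)
cv2.imwrite('pics/k4.png',np.hstack(L))
E
```

```text
time_s: 3.83
tool_pos: [0.4301, -0.0241, -0.0125]
tool_rot: [[0.0, 0.005, 1.0], [-1.0, -0.0, 0.0], [0.0, -1.0, 0.005]]
force: [-0.0, 0.1, 0.2]
grip_width: 0.271
time_s: 4.08
tool_pos: [0.4317, -0.0241, 0.0302]
tool_rot: [[0.0, 0.008, 1.0], [-1.0, -0.0, 0.0], [0.0, -1.0, 0.008]]
force: [1.6, -0.1, 0.9]
grip_width: 0.263
[ 0.43165791 -0.02414145  0.03023462] 0.2629233491459428 [ 1.58862891 -0.06611524  0.93125368]
```

View pics/k4.png

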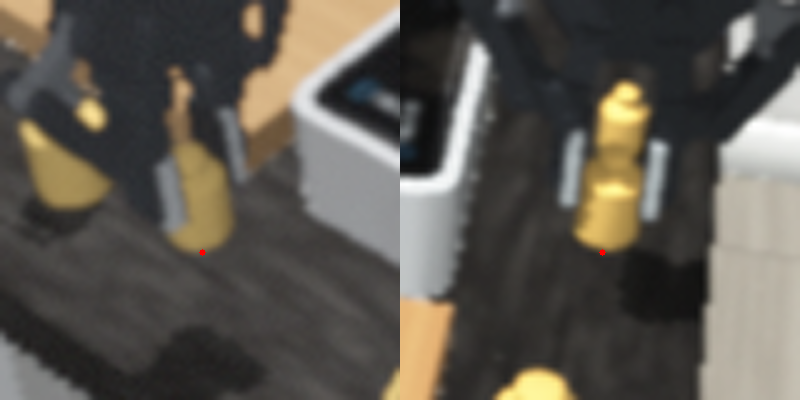

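weight_100 is held by its body, with the underside about 12 mm above the TCP. Next I lift it and carry it over the pan.

```bash
python3 -m inch '{"offset":[[0,-35,0],[0,-70,0],[0,-105,0],[15,-135,10],[45,-140,28],[75,-140,46],[105,-140,64],[135,-140,82],[165,-140,100],[165,-140,100]],"spin":[0,0,0,0,0,0,0,0,0,0],"claw":[1,1,1,1,1,1,1,1,1,1]}' 40;python3 -m inch '{"offset":[[30,0,18],[60,0,36],[90,0,54],[120,0,72],[132,0,83],[132,0,83],[132,0,83]],"spin":[0,0,0,0,0,0,0],"claw":[1,1,1,1,1,1,1]}' 40
python3 - <<'E'
from h import *
s=bot.state();p=np.array(s['tool_pos']);print(p,s['grip_width'],s['force'],s['qpos'])
for n in ['scene','side']:
    c=cam(n);im=c[0][:,:,::-1].copy()
    print(n,'pan',proj(c,[.625,-.303,.097]),'tgt',proj(c,[p[0],p[1],.097]))
    u,v=(408,215) if n=='scene' else (318,165)
    k=im[v-75:v+75,u-75:u+75];k=cv2.resize(k,(400,400),interpolation=cv2.INTER_CUBIC)
    for X,col in (([.625,-.303,.097],(0,0,255)),([p[0],p[1],.097],(255,0,0))):
        q=proj(c,X);cv2.circle(k,tuple(int(t) for t in (q-[u-75,v-75])*400/150),3,col,-1)
    cv2.imwrite(f'pics/p_{n}.png',k)
cv2.imwrite('pics/p1.png',np.hstack([cv2.imread('pics/p_scene.png'),cv2.imread('pics/p_side.png')]))
E
```

```text
time_s: 5.02
tool_pos: [0.5312, -0.1934, 0.1661]
tool_rot: [[-0.003, 0.004, 1.0], [-1.0, -0.001, -0.003], [0.001, -1.0, 0.004]]
force: [1.7, -0.2, -1.4]
grip_width: 0.269
time_s: 5.6
tool_pos: [0.6137, -0.3259, 0.1643]
tool_rot: [[-0.003, 0.002, 1.0], [-1.0, 0.0, -0.003], [-0.0, -1.0, 0.002]]
force: [0.3, -0.4, -1.3]
grip_width: 0.266
[ 0.61372593 -0.32589133  0.16429449] 0.26582969586317096 [ 0.31371709 -0.35138731 -1.29415505] [-4.88858548e-01  6.54560725e-01  5.34476402e-01  1.44889616e+00
  1.44707984e-03  1.08543171e+00]
scene pan [407.097477   215.50261646] tgt [414.99018572 224.34906849]
side pan [314.52426731 158.5173065 ] tgt [320.69986615 155.33045095]
```

View pics/p1.png

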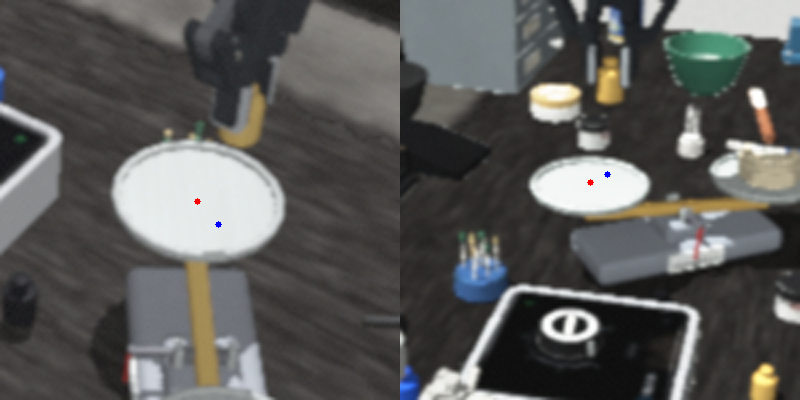

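The red dot marks the pan centre and is well centred in both views. The blue dot, the drop point, is about 25 mm off it. I'll shift slightly inward and lower.

```bash
python3 -m inch '{"offset":[[-5,20,6],[-5,40,6],[-5,60,6],[-5,70,6],[-5,73,6],[-5,73,6]],"spin":[0,0,0,0,0,0],"claw":[1,1,1,1,1,1]}' 40
python3 - <<'E'
from h import *
s=bot.state();p=np.array(s['tool_pos']);print(p,s['grip_width'],s['force'])
L=[]
for n in ['scene','side']:
    c=cam(n);im=c[0][:,:,::-1].copy()
    u,v=(408,215) if n=='scene' else (318,165)
    L.append(cv2.resize(im[v-50:v+50,u-50:u+50],(400,400),interpolation=cv2.INTER_CUBIC))
cv2.imwrite('pics/p2.png',np.hstack(L))
E
```

```text
time_s: 6.2
tool_pos: [0.6193, -0.3193, 0.0928]
tool_rot: [[-0.002, 0.003, 1.0], [-1.0, 0.0, -0.002], [-0.0, -1.0, 0.003]]
force: [-0.2, -0.1, -0.5]
grip_width: 0.27
[ 0.61930493 -0.31928159  0.09280407] 0.27010712497513867 [-0.22739827 -0.08728994 -0.4581019 ]
```

View pics/p2.png

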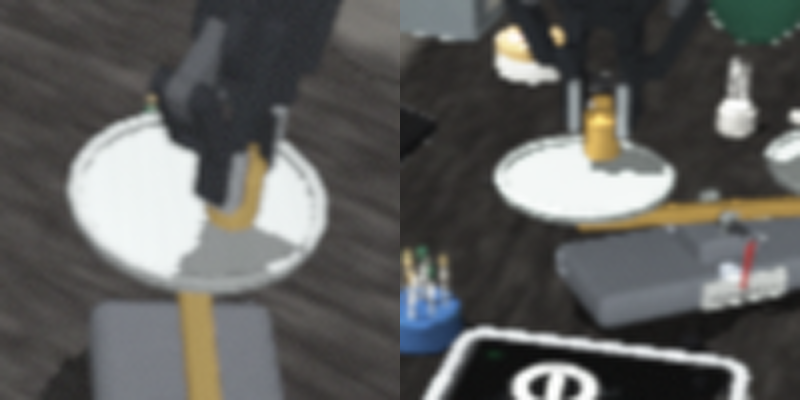

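```bash
python3 -m inch '{"offset":[[0,3,0],[0,6,0],[0,8,0],[0,8,0]],"spin":[0,0,0,0],"claw":[1,1,1,1]}' 40; python3 -m inch '{"offset":[[0,0,0],[0,0,0],[0,0,0],[0,0,0],[0,0,0],[0,0,0]],"spin":[0,0,0,0,0,0],"claw":[0.2,0.0,-0.1,-0.1,-0.1,-0.1]}' 40
python3 - <<'E'
from h import *
s=bot.state();p=np.array(s['tool_pos']);print(p,s['grip_width'],s['force'])
L=[]
for n in ['scene','side']:
    c=cam(n);im=c[0][:,:,::-1].copy()
    u,v=(408,215) if n=='scene' else (318,165)
    L.append(cv2.resize(im[v-50:v+50,u-50:u+50],(400,400),interpolation=cv2.INTER_CUBIC))
cv2.imwrite('pics/p3.png',np.hstack(L))
E
```

```text
time_s: 6.63
tool_pos: [0.62, -0.3199, 0.0858]
tool_rot: [[-0.002, 0.004, 1.0], [-1.0, -0.001, -0.002], [0.001, -1.0, 0.004]]
force: [0.7, -0.4, -0.6]
grip_width: 0.266
time_s: 7.13
tool_pos: [0.6201, -0.3199, 0.0859]
tool_rot: [[-0.002, 0.005, 1.0], [-1.0, -0.001, -0.002], [0.001, -1.0, 0.005]]
force: [-0.2, 0.2, -0.2]
grip_width: 0.55
[ 0.62010553 -0.31992445  0.08590763] 0.5502194448040245 [-0.1888229   0.16569719 -0.18976168]
```

View pics/p3.png

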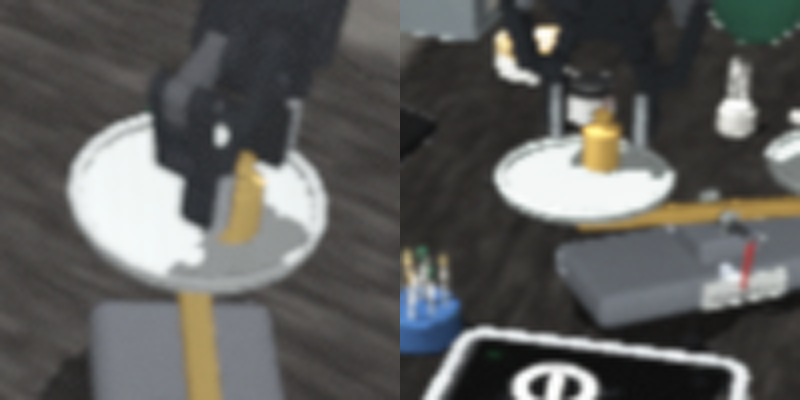

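weight_100 stands upright on the pan and is released. I rise and go to weight_50.

```bash
python3 -m inch '{"offset":[[0,-30,0],[0,-60,0],[0,-95,0],[-30,-95,-30],[-60,-95,-60],[-90,-95,-90],[-120,-95,-120],[-150,-95,-150],[-188,-95,-188],[-188,-95,-188]],"spin":[0,0,0,0,0,0,0,0,0,0],"claw":[-0.1,-0.1,-0.1,-0.1,-0.1,-0.1,-0.1,-0.1,-0.1,-0.1]}' 40;python3 -m inch '{"offset":[[0,0,0],[0,0,0]],"spin":[0,0],"claw":[-0.1,-0.1]}' 40
python3 - <<'E'
from h import *
s=bot.state();p=np.array(s['tool_pos']);print(p,s['grip_width'],s['force'])
L=[]
C={n:cam(n) for n in ['scene','side','wrist']}
for n in C:
    c=C[n]
    for x in blobs(c[0],(15,90,70),(35,255,255),60)[0]:
        X=onz(c,*x[0],.015)
        if abs(X[0]-.43)<.05 and abs(X[1]+.13)<.04: print(n,x,X.round(4))
cv2.imwrite('pics/w5.png',C['wrist'][0][:,:,::-1]);cv2.imwrite('pics/s5.png',C['scene'][0][:,:,::-1])
E
```

```text
time_s: 8.07
tool_pos: [0.4295, -0.1295, 0.1799]
tool_rot: [[-0.002, 0.004, 1.0], [-1.0, -0.0, -0.002], [0.0, -1.0, 0.004]]
force: [0.3, 0.3, 1.0]
grip_width: 0.548
time_s: 8.23
tool_pos: [0.4288, -0.1287, 0.1806]
tool_rot: [[-0.001, 0.006, 1.0], [-1.0, -0.001, -0.001], [0.001, -1.0, 0.006]]
force: [-0.1, -0.0, 0.6]
grip_width: 0.553
[ 0.42877319 -0.1286747   0.18063209] 0.5529758086911515 [-0.0773074  -0.04289518  0.56140522]
scene ([270.4, 266.1], [264, 257, 13, 19, 192]) [ 0.4312 -0.1364  0.015 ]
side ([378.9, 233.8], [374, 226, 12, 16, 146]) [ 0.4328 -0.1316  0.015 ]
wrist ([320.8, 180.5], [311, 169, 20, 23, 341]) [ 0.432  -0.1331  0.015 ]
```

View pics/w5.png

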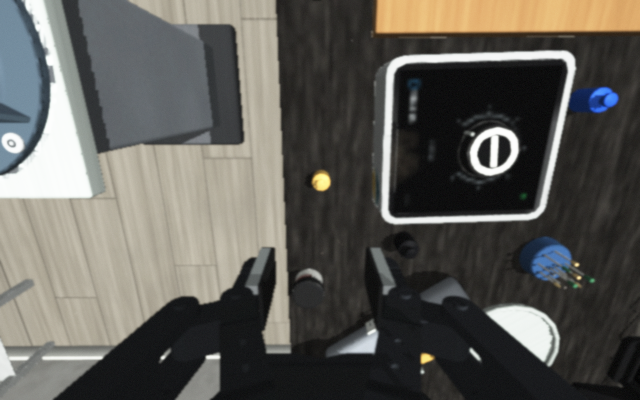

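View pics/s5.png

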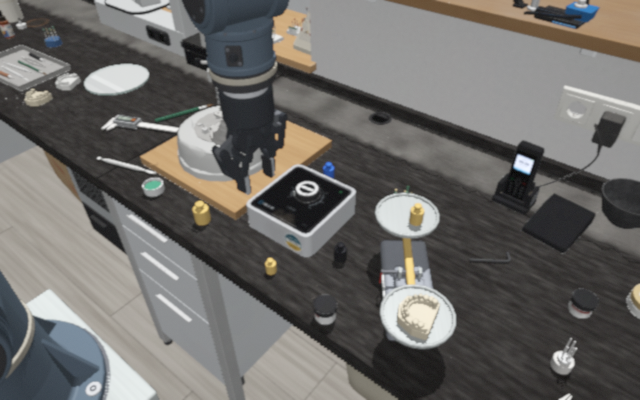

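In the wrist view weight_50 is at (321,181), i.e. (0.432, -0.133). In the scene view the 100 g stands on the pan at (417,214).

```bash
python3 -m inch '{"offset":[[4.5,35,2],[4.5,70,2],[4.5,105,2],[4.5,140,2],[4.5,170,2],[4.5,185,2],[4.5,193,2],[4.5,193,2]],"spin":[0,0,0,0,0,0,0,0],"claw":[-0.1,-0.1,-0.1,-0.1,-0.1,-0.1,-0.1,-0.1]}' 40
python3 - <<'E'
from h import *
s=bot.state();p=np.array(s['tool_pos']);print(p,s['grip_width'],s['force'])
L=[]
for n in ['scene','side']:
    c=cam(n);im=c[0][:,:,::-1].copy()
    u,v=proj(c,p).round().astype(int)
    k=im[v-50:v+30,u-40:u+40];k=cv2.resize(k,(400,400),interpolation=cv2.INTER_CUBIC);cv2.circle(k,(202,252),3,(0,0,255),-1);L.append(k)
cv2.imwrite('pics/k6.png',np.hstack(L))
E
```

```text
time_s: 9.05
tool_pos: [0.4326, -0.135, -0.0146]
tool_rot: [[-0.003, 0.002, 1.0], [-1.0, 0.0, -0.003], [-0.0, -1.0, 0.002]]
force: [-0.7, 0.4, -0.8]
grip_width: 0.549
[ 0.4326082  -0.13496    -0.01456273] 0.5488636915459624 [-0.73618037  0.39759408 -0.75903097]
```

View pics/k6.png

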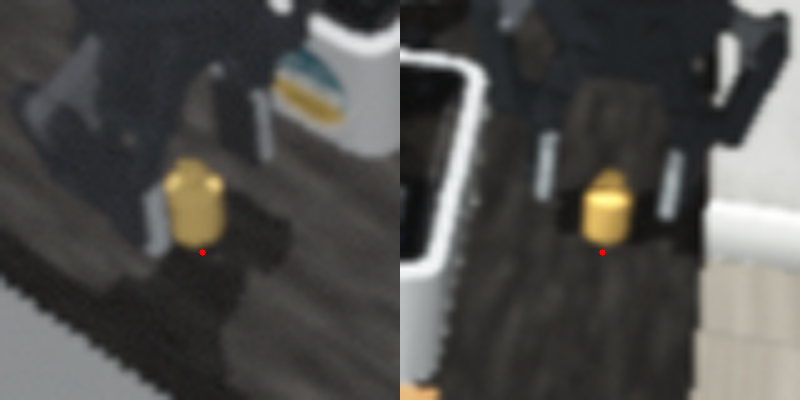

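```bash
python3 -m inch '{"offset":[[0,0,0],[0,0,0],[0,0,0],[0,0,0],[0,0,0],[0,0,0]],"spin":[0,0,0,0,0,0],"claw":[1,1,1,1,1,1]}' 40;python3 -m inch '{"offset":[[0,-20,0],[0,-40,0],[0,-40,0]],"spin":[0,0,0],"claw":[1,1,1]}' 40
python3 - <<'E'
from h import *
s=bot.state();p=np.array(s['tool_pos']);print(p,s['grip_width'],s['force'])
L=[]
for n in ['scene','side']:
    c=cam(n);im=c[0][:,:,::-1].copy()
    u,v=proj(c,p).round().astype(int)
    k=im[v-50:v+30,u-40:u+40];k=cv2.resize(k,(400,400),interpolation=cv2.INTER_CUBIC);cv2.circle(k,(202,252),3,(0,0,255),-1);L.append(k)
cv2.imwrite('pics/k7.png',np.hstack(L))
E
```

```text
time_s: 9.65
tool_pos: [0.4352, -0.1356, -0.0112]
tool_rot: [[-0.003, 0.008, 1.0], [-1.0, -0.002, -0.003], [0.002, -1.0, 0.008]]
force: [-1.3, 0.9, 8.5]
grip_width: 0.198
time_s: 9.9
tool_pos: [0.4371, -0.1363, 0.0325]
tool_rot: [[-0.003, 0.013, 1.0], [-1.0, -0.003, -0.003], [0.003, -1.0, 0.013]]
force: [1.0, -0.0, 1.0]
grip_width: 0.191
[ 0.437079   -0.13625481  0.03246003] 0.1913642157239996 [ 0.98240431 -0.04834147  0.98882703]
```

View pics/k7.png

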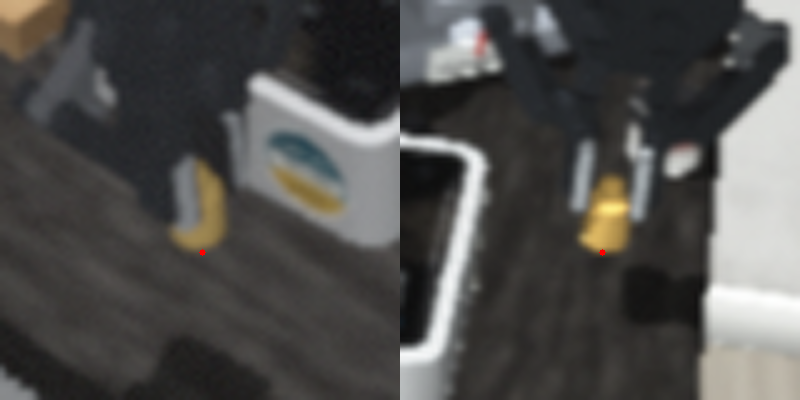

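```bash
python3 -m inch '{"offset":[[0,-35,0],[0,-70,0],[0,-105,0],[0,-135,10],[20,-142,35],[40,-142,60],[60,-142,85],[80,-142,110],[100,-142,135],[120,-142,160]],"spin":[0,0,0,0,0,0,0,0,0,0],"claw":[1,1,1,1,1,1,1,1,1,1]}' 40;python3 -m inch '{"offset":[[25,0,25],[25,0,27],[25,0,27],[25,0,27]],"spin":[0,0,0,0],"claw":[1,1,1,1]}' 40
python3 - <<'E'
from h import *
s=bot.state();p=np.array(s['tool_pos']);print(p,s['grip_width'],s['force'])
L=[]
for n in ['scene','side']:
    c=cam(n);im=c[0][:,:,::-1].copy()
    u,v=(408,205) if n=='scene' else (318,150)
    print(n,proj(c,[p[0],p[1],.097]),proj(c,[.625,-.303,.097]))
    k=cv2.resize(im[v-60:v+60,u-60:u+60],(400,400),interpolation=cv2.INTER_CUBIC)
    q=proj(c,[p[0],p[1],.097]);cv2.circle(k,tuple(int(t) for t in (q-[u-60,v-60])*400/120),3,(255,0,0),-1);L.append(k)
cv2.imwrite('pics/p4.png',np.hstack(L))
E
```

```text
time_s: 10.83
tool_pos: [0.5948, -0.2568, 0.1727]
tool_rot: [[-0.003, 0.009, 1.0], [-1.0, -0.002, -0.003], [0.002, -1.0, 0.009]]
force: [0.7, -0.7, -0.2]
grip_width: 0.198
time_s: 11.17
tool_pos: [0.6214, -0.2817, 0.1718]
tool_rot: [[-0.003, 0.008, 1.0], [-1.0, -0.001, -0.003], [0.001, -1.0, 0.008]]
force: [-0.0, 1.4, -0.2]
grip_width: 0.199
[ 0.6213736  -0.2816565   0.17178432] 0.19887871002024707 [-0.01904387  1.3886193  -0.18806576]
scene [395.9461161  211.65477954] [407.097477   215.50261646]
side [313.93540621 162.24950302] [314.52426731 158.5173065 ]
```

View pics/p4.png

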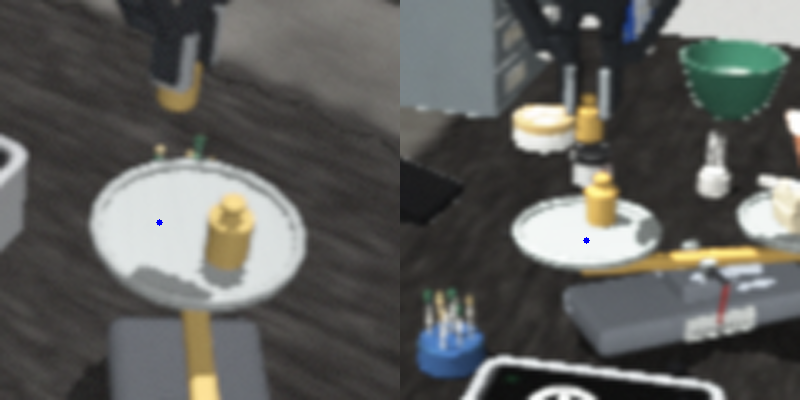

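Drop point is clear of the 100 g weight and inside the rim. Lowering.

```bash
python3 -m inch '{"offset":[[0,25,0],[0,50,0],[0,70,0],[0,80,0],[0,80,0],[0,80,0]],"spin":[0,0,0,0,0,0],"claw":[1,1,1,1,1,1]}' 40; python3 -m inch '{"offset":[[0,2,0],[0,4,0],[0,4,0]],"spin":[0,0,0],"claw":[1,1,1]}' 40
python3 - <<'E'
from h import *
s=bot.state();p=np.array(s['tool_pos']);print(p,s['grip_width'],s['force'])
L=[]
for n in ['scene','side']:
    c=cam(n);im=c[0][:,:,::-1].copy()
    u,v=(408,215) if n=='scene' else (318,165)
    L.append(cv2.resize(im[v-40:v+40,u-40:u+40],(400,400),interpolation=cv2.INTER_CUBIC))
cv2.imwrite('pics/p5.png',np.hstack(L))
E
```

```text
time_s: 11.77
tool_pos: [0.6217, -0.2811, 0.0943]
tool_rot: [[-0.002, 0.01, 1.0], [-1.0, -0.002, -0.002], [0.002, -1.0, 0.01]]
force: [0.3, 0.3, 0.7]
grip_width: 0.194
time_s: 12.02
tool_pos: [0.6221, -0.2812, 0.0911]
tool_rot: [[-0.002, 0.011, 1.0], [-1.0, -0.003, -0.002], [0.003, -1.0, 0.011]]
force: [0.4, 0.5, -0.4]
grip_width: 0.196
[ 0.6221122  -0.28120403  0.09107597] 0.19625376808881573 [ 0.42568366  0.47532139 -0.4392382 ]
```

View pics/p5.png

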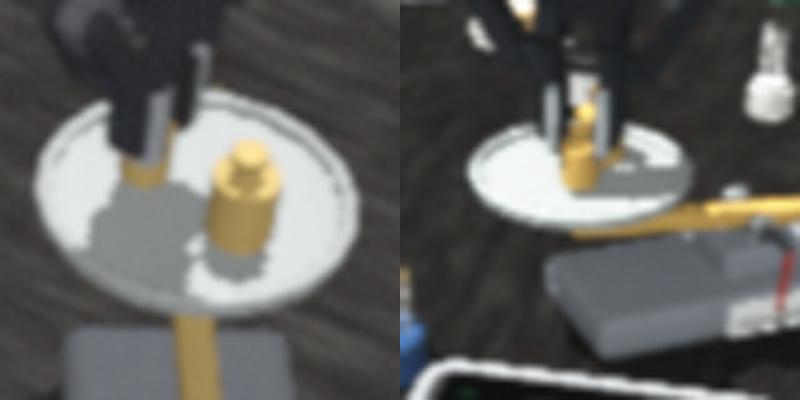

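```bash
python3 -m inch '{"offset":[[0,2,0],[0,4,0],[0,6,0],[0,7,0],[0,7,0]],"spin":[0,0,0,0,0],"claw":[1,1,1,1,1]}' 40
python3 - <<'E'
from h import *
s=bot.state();p=np.array(s['tool_pos']);print(p,s['grip_width'],s['force'])
L=[]
for n in ['scene','side']:
    c=cam(n);im=c[0][:,:,::-1].copy()
    u,v=(408,215) if n=='scene' else (318,165)
    L.append(cv2.resize(im[v-40:v+40,u-40:u+40],(400,400),interpolation=cv2.INTER_CUBIC))
cv2.imwrite('pics/p6.png',np.hstack(L))
E
```

```text
time_s: 12.53
tool_pos: [0.6218, -0.2811, 0.0834]
tool_rot: [[-0.002, 0.01, 1.0], [-1.0, -0.002, -0.002], [0.002, -1.0, 0.01]]
force: [0.2, 0.0, -0.6]
grip_width: 0.195
[ 0.6218197  -0.28112087  0.08339274] 0.19455546333186086 [ 0.16992943  0.04483103 -0.56755171]
```

View pics/p6.png

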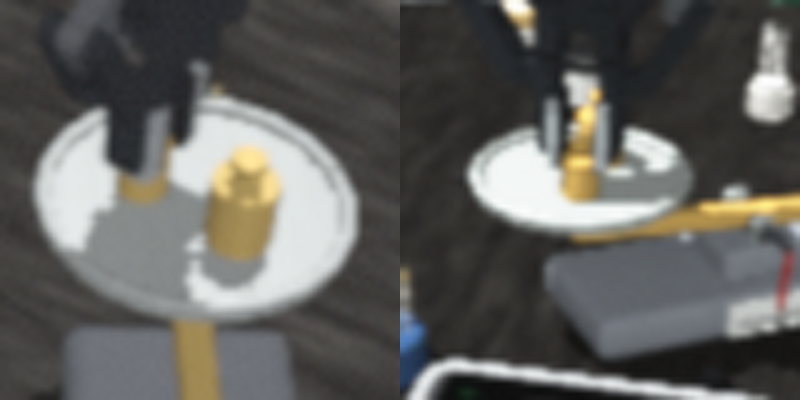

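The pan has started to sink, so the weight is touching. I'll open gradually, then look.

```bash
python3 -m inch '{"offset":[[0,1,0],[0,1,0],[0,1,0],[0,1,0],[0,1,0],[0,1,0],[0,1,0],[0,1,0],[0,1,0]],"spin":[0,0,0,0,0,0,0,0,0],"claw":[0.55,0.5,0.4,0.3,0.2,0.1,0,-0.1,-0.1]}' 20
python3 - <<'E'
from h import *
s=bot.state();p=np.array(s['tool_pos']);print(p,s['grip_width'],s['force'])
L=[]
for n in ['scene','side']:
    c=cam(n);im=c[0][:,:,::-1].copy()
    u,v=(408,215) if n=='scene' else (318,165)
    L.append(cv2.resize(im[v-40:v+40,u-40:u+40],(400,400),interpolation=cv2.INTER_CUBIC))
cv2.imwrite('pics/p7.png',np.hstack(L))
E
```

```text
time_s: 13.38
tool_pos: [0.622, -0.2812, 0.0827]
tool_rot: [[-0.002, 0.01, 1.0], [-1.0, -0.002, -0.002], [0.002, -1.0, 0.01]]
force: [1.1, -0.1, 0.3]
grip_width: 0.548
[ 0.62197166 -0.28120253  0.08274961] 0.5483328208856154 [ 1.05980977 -0.13039679  0.33077073]
```

View pics/p7.png

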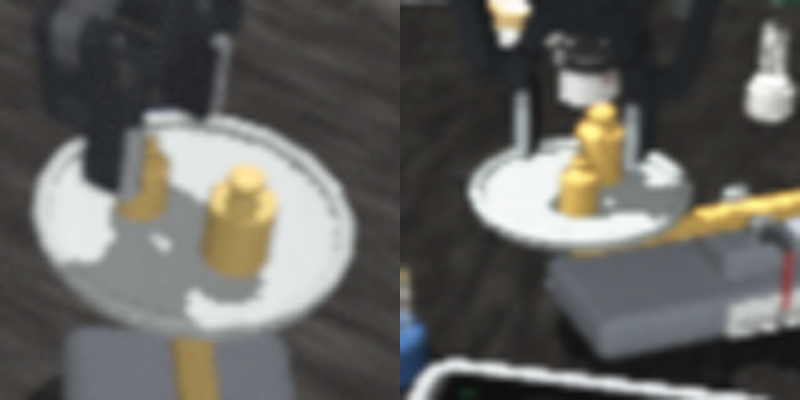

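Both weights stand upright and the pan has sunk. I'll rise straight up, back away toward the robot and let it settle.

```bash
python3 -m inch '{"offset":[[0,-20,0],[0,-45,0],[0,-75,0],[0,-105,0],[-25,-120,-25],[-50,-120,-50],[-80,-120,-75],[-110,-120,-100],[-140,-120,-125],[-170,-120,-125]],"spin":[0,0,0,0,0,0,0,0,0,0],"claw":[-0.1,-0.1,-0.1,-0.1,-0.1,-0.1,-0.1,-0.1,-0.1,-0.1]}' 20
for i in 1 2 3; do python3 -m inch '{"offset":[[0,0,0],[0,0,0],[0,0,0],[0,0,0],[0,0,0],[0,0,0],[0,0,0],[0,0,0],[0,0,0],[0,0,0]],"spin":[0,0,0,0,0,0,0,0,0,0],"claw":[-0.1,-0.1,-0.1,-0.1,-0.1,-0.1,-0.1,-0.1,-0.1,-0.1]}' 20 | head -2; done
python3 - <<'E'
from h import *
L=[]
for n in ['scene','side']:
    c=cam(n);im=c[0][:,:,::-1].copy()
    u,v,w=(408,265,80) if n=='scene' else (345,170,55)
    L.append(cv2.resize(im[v-w:v+w,u-w:u+w],(400,400),interpolation=cv2.INTER_CUBIC))
cv2.imwrite('pics/p8.png',np.hstack(L))
E
```

```text
time_s: 14.32
tool_pos: [0.4922, -0.1096, 0.2015]
tool_rot: [[-0.003, 0.009, 1.0], [-1.0, -0.002, -0.003], [0.002, -1.0, 0.009]]
force: [-0.2, 0.2, 0.5]
grip_width: 0.556
time_s: 15.15
tool_pos: [0.4922, -0.1097, 0.2014]
time_s: 15.98
tool_pos: [0.4922, -0.1097, 0.2014]
time_s: 16.82
tool_pos: [0.4922, -0.1097, 0.2014]
```

View pics/p8.png

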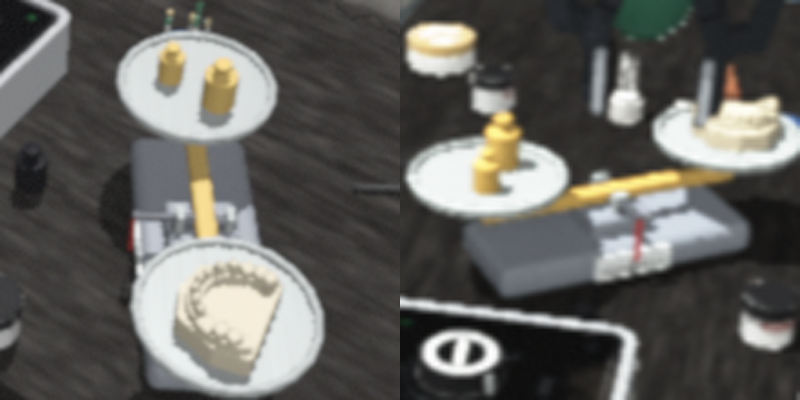

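```bash
python3 - <<'E'
from h import *
c=cam('side');im=c[0][:,:,::-1]
a=cv2.resize(im[165:200,330:380],(800,560),interpolation=cv2.INTER_CUBIC);cv2.imwrite('pics/p9.png',a)
s=cam('scene')
def ell(c,seed,w):
    h=cv2.cvtColor(c[0],cv2.COLOR_RGB2HSV);m=cv2.inRange(h,np.array((0,0,150)),np.array((180,50,255)))
    x,y=seed;M=np.zeros_like(m);M[y-w:y+w,x-w:x+w]=m[y-w:y+w,x-w:x+w]
    k=max(cv2.findContours(M,0,2)[0],key=cv2.contourArea);return cv2.fitEllipse(cv2.convexHull(k))
for n,cc,ss,w in (('L',c,(311,162),25),('Ls',s,(407,218),35)):
    print(n,ell(cc,ss,w))
e1=ell(c,(311,162),25)[0];e2=ell(s,(407,218),35)[0]
print(tri([ray(c,*e1),ray(s,*e2)]).round(4))
for z in(.077,.089,.101):print(z,proj(c,[.625,-.303,z]).round(1),proj(s,[.625,-.303,z]).round(1))
E
```

```text
L ((313.4579772949219, 163.23831176757812), (21.369182586669922, 44.19978332519531), 89.52772521972656)
Ls ((406.28106689453125, 218.99319458007812), (43.41181182861328, 63.63892364501953), 99.36754608154297)
[ 0.6276 -0.3009  0.0845]
0.077 [314.4 165.4] [405.9 223.4]
0.089 [314.5 161.3] [406.6 218.7]
0.101 [314.5 157.1] [407.3 213.9]
```

View pics/p9.png

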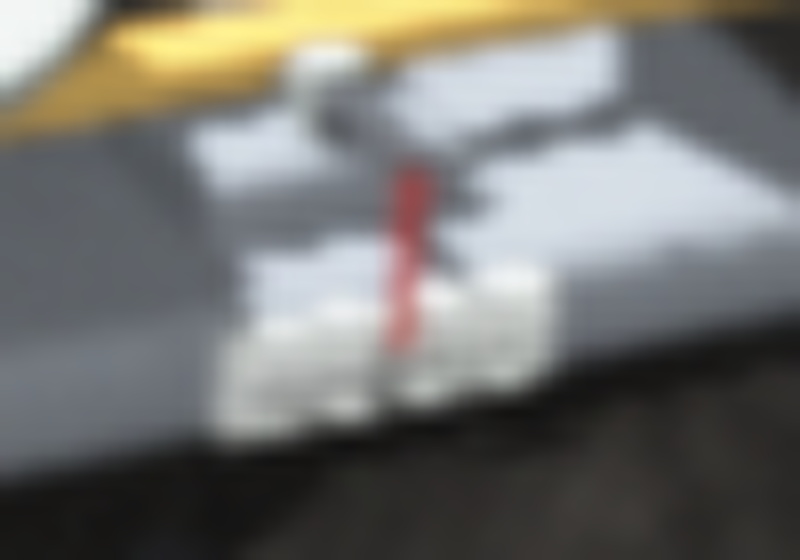

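The pan is at about 85 mm and the red pointer tip, at (400,345) in this crop, is on the middle mark. The gripper is well clear, so I'm handing in.

```bash
python3 -c "
from workcell import bot
print(bot.finish_job())"
```

```text
the job is handed in; nothing more can be done
None
```

I stood the 100 g and 50 g brass weights on the empty pan, let go of both, backed the arm away and handed the job in at about 17 s. The 200 g weight and the black and blue look-alikes were left alone.

- **Last checks:** After about 2.5 s of settling, both weights stood upright inside the rim. The red pointer was on the middle mark, and the pan measured about 85 mm high from two views, its level height.
- **What disagreed:** The visible fingertips ended about 20 mm above the reported TCP, not at it. My first grasp therefore closed on the 100 g weight's knob. I opened, went about 20 mm lower and gripped the body.
- **Slight tilt:** The 50 g weight hung slightly tilted in the grip, but stood upright when released.

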